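# Hold the new front on the spice drawer

## Task

The spice drawer is getting a new front: first turn the orange lock ring on the assembly jig clockwise until its white line stands at the green locked mark. Then take the loose blue drawer front by its knob, stand it on the jig's board centred and flat against the front of the drawer, and press it steadily until the carriage's pointer is in the middle of the green band (10 mm back, 10 N), never running the carriage to its end stop. Finish while still holding it pressed there, so that someone can put in the screws from inside the drawer; do not push the drawer before the ring is locked, and leave the other things where they are.

Things in the scene. Friction and masses are not known exactly. Their poses are not given: they have to be found in the camera images.
- jig: Immovable assembly jig: plywood board 10 mm thick on the worktop, spanning x -125..125, y -190..110 mm; origin on the worktop, +x = pressing direction (away from the robot), z up. Bare landing before the drawer: x -125..-20. Lock ring at x -55, y -142. Force scale at y +94: green band = 6 to 14 mm of carriage travel, red end; a black pointer on the carriage moves over it.
- lock_ring (a joint): Turn of the lock ring of the jig's suction foot, rad, clockwise from above; 0 = white line at the red open mark (towards the jig's -x), 1.2 = white line at the green locked mark, which is also its stop. Stays where it is left; turns with about 0.06 N m (no play).
- ring_top (a point): Centre of the top face of the orange lock ring: solid upright cylinder, 56 mm diameter, 28 mm high, top 44 mm above the worktop, on a black foot plate (86 mm diameter, top 16 mm above the worktop). Grip it across its diameter from above, in any direction; the drawer's side wall passes 67 mm from its axis on the jig's +y side, the other sides are free.
- carriage (a joint): Travel of the drawer's carriage along the jig's +x, m: 0 at rest, spring of 1000 N/m and no friction (10 mm = 10 N), end stop at 0.022. It springs back when let go.
- drawer_face (a point): Middle of the flat front face (looking to the jig's -x) of the open wooden drawer fixed on the carriage; axes as the jig; moves with the carriage. The drawer is 120 mm (x) by 150 mm (y) by 50 mm, walls 8 mm, with no front panel yet. The point is 44 mm above the worktop; the face reaches from 6 to 56 mm above the board.
- drawer_front: The loose new drawer front, about 0.25 kg: blue panel with white field, 22 mm thick (x), 150 mm wide (y), 58 mm high, standing upright on its lower edge on the hob glass. Origin at the centre of its underside; +x points out of its plain back, which goes against the drawer; the knob is on -x.
- knob (a point): Centre of the front's dark wooden square knob, 26 mm (x) by 24 mm (y) by 26 mm (z), edges rounded 3 mm: 32 mm from the panel's centre plane on -x (so its near side is 8 mm off the panel, on a 16 mm neck), 34 mm above the lower edge. Axes as the front. Grip it from above across y; the panel's top is 24 mm above this point.
- front_back (a point): Middle of the front's plain back face, 34 mm above the lower edge, 11 mm from the centre plane. Axes as the front.
- screwdriver: Bystander: loose screwdriver lying along the front edge of the worktop, before the hob, about 200 mm long; leave it.
- tea_drum: Bystander: loose green tea drum with white lid, 75 mm diameter, 102 mm high, behind the work; leave it.
- tea_box: Bystander: loose green tea carton 64 x 106 x 106 mm standing on the hob behind the drawer front; leave it.
- stock_box: Bystander: loose yellow carton 62 x 127 x 104 mm on the right; leave it.

How it is judged:
By the outcome, as a careful person would: the job done as asked, in the order asked, and still so for the second after the job is handed in, while the arm keeps its last pose, push and grip.
It also fails if it takes over 58 s, if anything falls off the work surface, if the arm or the gripper's body presses on something with over 40 N, if the wrist force passes 120 N, or if a joint passes its speed limit or range.

## Robot

A 6-joint arm with a two-finger parallel gripper is mounted at the origin on a cart in front of the work surface, level with it; the furniture and walls round the work are solid. World frame = base frame: x ahead of the robot, y to its left, z up, the work surface at z = 0. Lengths are in m, angles in rad, forces in N, time in s.
With the tool pointing down it reaches from about 0.25 to 0.775 m from the base axis. Payload 4 kg.
Tool frame: the origin (TCP) lies midway between the tips of the shut fingers; the grasp point (between the pads) lies 19 mm behind it (arm.pinch_z is the distance from the TCP to the grasp point, in m); z points along the fingers, y is the line along which they close (so a half turn about z gives the same grasp; the last joint's range is limited). The gripper opens to 94 mm and grips with 3 to 60 N. Pads are 16 mm wide; open, the fingers measure 119 mm over their backs; the gripper's body (75 mm by 177 mm) begins 78 mm behind the grasp point.
Start: joints at [-1.361, 0.087, 1.371, -0, 1.684, -0.103], TCP at [0.169, -0.523, 0.206] pointing down, gripper open.
Joint ranges: [-3.1, 3.1], [-0.76, 2.03], [0.27, 2.55], [-1.08, 4.22], [0.17, 2.65], [-2.57, 2.57]. Speed limits (rad/s): [2.79, 2.79, 3.14, 3.14, 3.14, 3.14].

## Interface

Orientations are given as a unit quaternion [w, x, y, z].
In Python, from plant import arm, move_gripper, cams, job gives the robot as it stands. Calls block until the motion is done:
- arm.move_ptp(position, orientation): joint-space move of the TCP to a pose.
- arm.move_straight(position, rotation=None, velocity=0.15, threshold=None): straight line of the TCP; rotation=None keeps the orientation; velocity is the mean speed in m/s. With threshold (N) it stops when the force on the tool has changed by that much, and returns True; else False.
- arm.goto_joints(angles): joint-space move.
- move_gripper(opening, grasp_force=None): opening from 0.0 (shut) to 1.0 (fully open); grasp_force is the grip in N (None keeps the last); returns when the fingers have stopped.
- arm.wait(seconds).
- arm.ik(position, orientation): joint angles nearest the present ones, or None.
- cams.snapshot(name): name is "scene" or "top" or "wrist"; returns (picture, depth): 400x640x3 uint8, blue, green, red; 400x640 float32, m along the optical axis (not along the pixel's ray), 0 where there is no reading.
- cams.calibration(name): a dict with "camera_matrix" (3x3 intrinsics, pixels), "k1" (the pictures are not rectified: a ray, as slopes to the right and down, at radius r is drawn at 1 + k1 r^2 times it, then the intrinsics apply), "pose" (4x4, takes a point from camera to world coordinates). Camera axes: x right, y down, z forward; pixel columns grow to the right and rows downward; lengths in m; the calibration is good to about 2 mm. A picture is of the moment at which its call begins: read the wrist's pose just before it. calibration takes no time and is no camera call; for the wrist camera it gives the pose at the moment of the call.
A pose or a line that the arm cannot do raises arm.PlanningError and nothing moves.
- job.finish_job(): hands the job in; it is judged then, once.
Readings, each from a call of its own:
- arm.current_time(): time.
- arm.current_q(): joint angles.
- arm.current_joint_velocities(): joint speeds.
- arm.current_tau(): joint torques, N m.
- arm.current_ee_pos(): TCP position.
- arm.current_orientation(): TCP orientation.
- arm.current_wrist_force(): force on the tool from outside, world axes, zero at the start.
- arm.current_ft_torque(): the same for the moment, N m.
- arm.current_opening(): opening from 0.0 (shut) to 1.0 (fully open).
- arm.current_grip_force(): force on a finger pad.
Only numpy, scipy, OpenCV 4.12 (cv2) and the standard library are available. Lean on these libraries where they do the work, as an engineer would, in place of code of your own. Each camera call takes 0.05 s, during which the arm holds its last target. There are 200 camera calls.

## Working session

There is one attempt and no reset: what is moved stays moved. The work goes in short steps, each a Python script; the robot and the scene stay as the last script left them, time stands still between calls to the robot, and variables do not carry over. Pictures are saved under pics/ and viewed, at most 10 in all, crops included, and the job is handed in when it is done.

```bash
ls; mkdir -p pics
cat > h.py <<'E'
import numpy as np, cv2
from plant import arm, move_gripper, cams, job
def save(n,f):
    im,d=cams.snapshot(n); c=cams.calibration(n); cv2.imwrite(f'pics/{f}.png',im); np.savez(f'pics/{f}.npz',im=im,d=d,K=c['camera_matrix'],k1=c['k1'],T=c['pose']); return im,d,c
def load(f):
    z=np.load(f'pics/{f}.npz'); return z['im'],z['d'],dict(camera_matrix=z['K'],k1=float(z['k1']),pose=z['T'])
def rays(c,px):
    px=np.asarray(px,float).reshape(-1,1,2)
    s=cv2.undistortPoints(px,np.array(c['camera_matrix']),np.array([c['k1'],0,0,0,0.]))[:,0]
    T=np.array(c['pose']); return T[:3,3], np.c_[s,np.ones(len(s))]@T[:3,:3].T
def onplane(c,px,z):
    o,r=rays(c,px); return o+r*((z-o[2])/r[:,2])[:,None]
def pts(c,d,px):
    o,r=rays(c,px); px=np.asarray(px,int).reshape(-1,2); return o+r*d[px[:,1],px[:,0]][:,None]
def tri(obs):
    A=np.zeros((3,3));b=np.zeros(3)
    for c,p in obs:
        o,r=rays(c,[p]); r=r[0]/np.linalg.norm(r[0]); M=np.eye(3)-np.outer(r,r); A+=M; b+=M@o
    return np.linalg.solve(A,b)
E
python3 - <<'E'
from h import *
for n in('scene','top'):
    im,d,c=save(n,n+'0'); print(n,np.round(c['pose'],3).tolist(),c['k1'],np.round(c['camera_matrix'],1).tolist(),(d>0).mean())
print(arm.current_time(),arm.current_orientation(),arm.pinch_z)
a=cv2.imread('pics/scene0.png');b=cv2.imread('pics/top0.png')
E
```

```text
pics
scene [[-0.598, -0.479, 0.643, -0.338], [-0.801, 0.341, -0.491, 0.544], [0.016, -0.809, -0.588, 0.86], [0.0, 0.0, 0.0, 1.0]] -0.029063811936475337 [[491.0, 0.0, 320.7], [0.0, 491.0, 197.2], [0.0, 0.0, 1.0]] 0.9960234375
top [[-0.067, -0.974, 0.218, 0.177], [-0.998, 0.065, -0.018, -0.111], [0.003, -0.219, -0.976, 1.579], [0.0, 0.0, 0.0, 1.0]] -0.0755395952503745 [[463.8, 0.0, 311.5], [0.0, 463.8, 205.4], [0.0, 0.0, 1.0]] 0.99619921875
0.1 [-9.61684575e-04  9.87795469e-01  1.55753605e-01 -4.13203186e-05] 0.0188
```

View pics/top0.png

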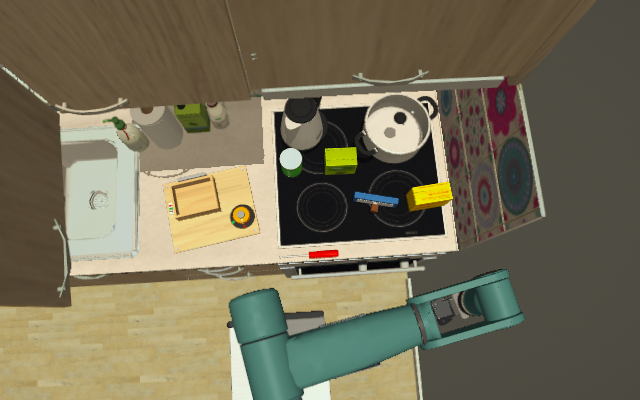

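View pics/scene0.png

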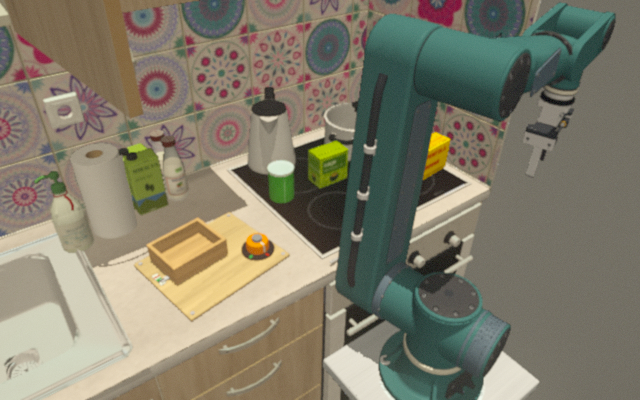

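The top view shows the jig board around (212,208), the drawer at (195,198), the ring at (242,216), the front at (377,200) with its knob at (374,208), and the yellow carton at (430,196). The scene view shows the jig at (215,265), but the arm hides the front.

Run:
```python
from h import *
im,d,c=load('top0')
for n,p in dict(ring=(242,216),drawerface=(199,217),fL=(355,195),fR=(399,203),knob=(374,208),ybox=(430,196),tbox=(341,160),drum=(291,160),scr=(323,254),bL=(174,251),bR=(258,236),bTL=(164,182),bTR=(248,168)).items():
    print(n,pts(c,d,[p]).round(3)[0])
c=cams.calibration('wrist');T=np.array(c['pose']);print(T.round(3).tolist(),c['k1'],np.round(c['camera_matrix'],1).tolist())
print(arm.current_ee_pos())
```

```text
ring [0.498 0.096 0.052]
drawerface [0.513 0.251 0.009]
fL [ 0.543 -0.288  0.062]
fR [ 0.517 -0.446  0.005]
knob [ 0.494 -0.348  0.059]
ybox [ 0.51  -0.526  0.117]
tbox [ 0.653 -0.246  0.111]
drum [ 0.665 -0.081  0.108]
scr [ 0.356 -0.167  0.021]
bL [0.401 0.341 0.004]
bR [0.435 0.051 0.001]
bTL [0.648 0.375 0.006]
bTR [0.68  0.076 0.003]
[[0.308, -0.923, -0.23, 0.236], [-0.951, -0.299, -0.073, -0.503], [-0.001, 0.241, -0.97, 0.383], [0.0, 0.0, 0.0, 1.0]] -0.03292051428907421 [[338.0, 0.0, 318.2], [0.0, 338.0, 203.0], [0.0, 0.0, 1.0]]
[ 0.1691393  -0.52284207  0.20445312]
```

```bash
cat >> h.py <<'E'
def Q(a): return np.array([0,np.cos(a/2),np.sin(a/2),0])
E
python3 - <<'E'
from h import *
for i,(p,a) in enumerate([((.42,-.40,.28),-.16),((.42,-.31,.28),-.16),((.46,.13,.30),.117),((.46,.22,.30),.117)]):
    arm.move_ptp(np.array(p),Q(a)); save('wrist',f'w{i}'); print(arm.current_time(),arm.current_q().round(2))
a=np.hstack([cv2.imread('pics/w0.png'),cv2.imread('pics/w2.png')]);
E
```

```text
1.2667 [-0.86  0.15  1.15 -0.    1.84  0.87]
1.7667 [-0.75  0.02  1.29 -0.    1.83  0.99]
3.4417 [ 0.15 -0.07  1.35 -0.    1.87  1.61]
3.9417 [ 0.33 -0.    1.28 -0.    1.87  1.79]
```

View pics/w0.png

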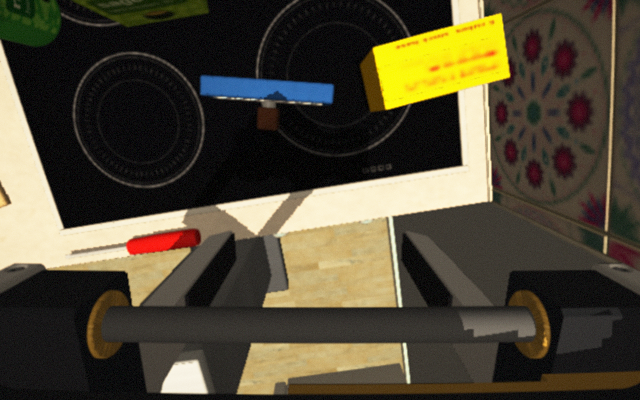

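View pics/w2.png

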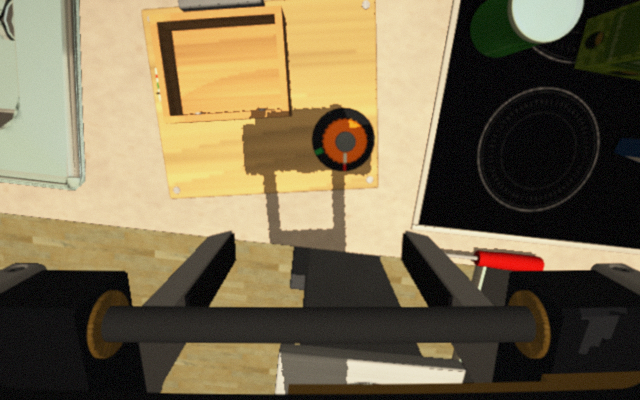

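Run:
```python
from h import *
def rect(P):
    r=cv2.minAreaRect((P[:,:2]*1000).astype(np.float32)); return np.round(r[0],1),np.round(r[1],1),round(r[2],2)
v,u=np.mgrid[0:400,0:640]; px=np.c_[u.ravel(),v.ravel()]
tr={}
for f in('w0','w1','w2','w3'):
    im,d,c=load(f); P=pts(c,d,px).reshape(400,640,3); h=cv2.cvtColor(im,cv2.COLOR_BGR2HSV); H,S,V=h[...,0],h[...,1],h[...,2]
    def comp(m,n):
        k,l,s,ce=cv2.connectedComponentsWithStats(m.astype(np.uint8)); i=np.argsort(-s[1:,4])[:n]+1
        return [(l==j,s[j],ce[j].round(1)) for j in i]
    up=(v<230)
    if f<'w2':
        m,s,ce=comp((H>98)&(H<125)&(S>100)&(V>60)&up,1)[0]; q=P[m]; zs=q[:,2]; print(f,'blue',s,ce,np.percentile(zs,[1,10,25,50,75,90,99]).round(4))
        top=m&(P[...,2]>np.percentile(zs,75)-.006); print('  top rect',rect(P[top]),np.median(P[top][:,2]).round(4))
        x0,y0=np.int32(ce); 
        kn=(H<18)&(S>60)&(V>25)&(V<150)&(abs(u-x0)<40)&(v>y0)&(v<y0+70)
        for m2,s2,ce2 in comp(kn,2):
            q=P[m2]; print('  knob',s2,ce2,np.percentile(q[:,2],[5,25,50,75,95]).round(4)); t=m2&(P[...,2]>np.percentile(q[:,2],75)-.008); print('   ',rect(P[t]),np.median(P[t],0).round(4))
        # glass height
        print('  glass',np.median(P[m.shape[0]//2-20:m.shape[0]//2-10,230:250,2]).round(4))
    else:
        m,s,ce=comp((H>4)&(H<16)&(S>190)&(V>90)&up,1)[0]; q=P[m]; print(f,'orange',s,ce,np.percentile(q[:,2],[5,25,50,75,95]).round(4))
        t=m&(abs(P[...,2]-.044)<.006); print('  circ',cv2.minEnclosingCircle((P[t][:,:2]*1000).astype(np.float32)),np.median(P[t][:,2]))
        m,s,ce=comp((P[...,2]>.058)&(P[...,2]<.074)&(H>8)&(H<28)&(P[...,1]>.13)&up,1)[0]; q=P[m]; print('  rim',s,rect(q),np.median(q[:,2]).round(4))
        m,s,ce=comp((P[...,2]>.003)&(P[...,2]<.016)&(H>8)&(H<30)&(S>70)&up,1)[0]; print('  board',s,rect(P[m]),np.median(P[m][:,2]).round(4))
        w=(S<60)&(V>120)&(np.hypot(P[...,0]-.50,P[...,1]-.096)<.034); print('  white',w.sum(),P[w].mean(0).round(4) if w.sum() else 0)
```

```text
w0 blue [ 200   75  134   29 2674] [266.2  88.7] [0.006  0.0623 0.063  0.0636 0.0642 0.0647 0.0657]
  top rect (array([ 522.4, -359. ]), array([149.6,  39.3]), 75.86) 0.0636
  knob [257 106  23  25 476] [267.3 118. ] [0.0495 0.0517 0.0524 0.0531 0.0539]
    (array([ 492.6, -376.6]), array([71.8, 26. ]), 74.35) [ 0.4987 -0.3542  0.0524]
  knob [276 101   5   3   7] [278.  102.1] [0.0044 0.0053 0.0334 0.0434 0.0539]
    (array([ 515.8, -368.7]), array([1.3, 0. ]), -101.51) [ 0.5158 -0.3687  0.0537]
  glass 0.0052
w1 blue [ 279   61  135   30 2773] [345.6  75.7] [0.0605 0.062  0.0627 0.0633 0.0639 0.0644 0.0654]
  top rect (array([ 511.7, -356.6]), array([149.8,  60. ]), 76.95) 0.0633
  knob [331  94  24  25 521] [342.8 106. ] [0.0053 0.0513 0.0521 0.0528 0.0537]
    (array([ 499.1, -345.6]), array([42.8, 26.4]), 82.57) [ 0.4983 -0.354   0.0522]
  knob [314  87   6   3   8] [316.8  87.8] [0.0106 0.0213 0.0252 0.0361 0.0393]
    (array([ 525.3, -328.3]), array([3.6, 0.2]), 74.6) [ 0.5253 -0.3277  0.0391]
  glass 0.005
w2 orange [ 322  118   45   45 1121] [343.8 140.2] [0.0363 0.0426 0.0433 0.044  0.045 ]
  circ ((507.0499267578125, 98.84912872314453), 28.31590461730957) 0.04336713127953973
  rim [ 149    6  141  117 3767] (array([576.7, 255.5]), array([121.1, 151.4]), 9.61) 0.0653
  board [  141     0   238   198 24119] (array([544.2, 209. ]), array([250. , 301.4]), 9.52) 0.0094
  white 25 [0.481  0.113  0.4188]
w3 orange [392 127  45  45 306] [412.1 147.3] [0.0153 0.0381 0.0418 0.0432 0.0445]
  circ ((506.6174011230469, 99.20304107666016), 29.017444610595703) 0.0424561168797756
  rim [ 229   15  136  117 3608] (array([576.7, 254.8]), array([121. , 150.5]), 9.66) 0.0656
  board [  212     4   236   201 24045] (array([544.7, 207.2]), array([249.8, 303.5]), 9.64) 0.0097
  white 258 [0.5053 0.0985 0.0521]
```

The wrist views show the front's blue top edge from (200,80) to (333,95) with the knob at (268,118). The ring is at (344,142), the drawer's front edge runs from (163,121) to (291,116), and every size and height matches the text. The jig yaw is 9.6°, and the ring is at (507,99), where the board pose predicts it.

Run:
```python
from h import *
I={f:load(f) for f in('w0','w1','w2','w3')}
print('tri knob',tri([(I['w0'][2],(267.3,118)),(I['w1'][2],(342.8,106))]).round(4))
v,u=np.mgrid[0:400,0:640]; px=np.c_[u.ravel(),v.ravel()]
ends=[]
for f in('w0','w1'):
    im,d,c=I[f]; P=pts(c,d,px).reshape(400,640,3); h=cv2.cvtColor(im,cv2.COLOR_BGR2HSV)
    m=((h[...,0]>98)&(h[...,0]<125)&(h[...,1]>100)&(P[...,2]>.060)&(P[...,2]<.067)&(v<230)).astype(np.uint8); m=cv2.morphologyEx(m,cv2.MORPH_OPEN,np.ones((3,3)))
    r=cv2.minAreaRect((P[m>0][:,:2]*1000).astype(np.float32)); print(f,m.sum(),r)
    b=np.argwhere(m>0)[:,::-1]; ends.append([b[b[:,0]<=b[:,0].min()+1].mean(0),b[b[:,0]>=b[:,0].max()-1].mean(0)])
for i in(0,1): print('tri end',tri([(I['w0'][2],ends[0][i]),(I['w1'][2],ends[1][i])]).round(4))
# ring
a0=.168+np.pi/2+.6; p=np.array([.507,.099,.0])
arm.move_ptp(p+[0,0,.13],Q(a0)); move_gripper(.88); arm.move_straight(p+[0,0,.021],velocity=.12,threshold=8)
print(arm.current_ee_pos().round(4),arm.current_q().round(2),arm.current_wrist_force().round(1))
move_gripper(0,grasp_force=25); print(arm.current_opening()*94,arm.current_grip_force(),arm.current_wrist_force().round(1))
P0=arm.current_ee_pos()
for t in(.4,.8,1.12,1.16,1.19,1.21,1.23):
    arm.move_straight(P0,Q(a0-t),velocity=.1); print(t,arm.current_time(),arm.current_wrist_force().round(1),arm.current_ft_torque().round(3),arm.current_q()[5].round(3))
```

```text
tri knob [ 0.4988 -0.3539  0.0494]
w0 2629 ((529.7530517578125, -361.7557373046875), (148.7079620361328, 22.022775650024414), 76.85694885253906)
w1 2738 ((530.1799926757812, -361.0545959472656), (149.3957061767578, 22.167757034301758), 76.87775421142578)
tri end [ 0.5462 -0.2885  0.0574]
tri end [ 0.5155 -0.4327  0.067 ]
[0.5078 0.0991 0.0219] [ 0.08  0.13  1.7   0.    1.31 -0.68] [ 0.3 -0.4  1.3]
55.40576400134194 25.000143349170685 [ 0.7 -0.2  1. ]
0.4 8.625 [-1.5 -0.8  2.8] [-0.23   0.229  0.003] -0.286
0.8 9.175 [-4.6 -1.9  4.5] [-0.344  0.808 -0.049] 0.113
1.12 9.6417 [-5.9 -1.8  6.3] [-0.424  0.992 -0.058] 0.433
1.16 9.8917 [-5.7 -1.3  5.1] [-0.412  1.104  0.162] 0.473
1.19 10.1417 [-6.2 -1.2  5.8] [-0.332  1.09   0.687] 0.501
1.21 10.3917 [-6.7 -1.8  5.8] [-0.304  1.093  0.793] 0.521
1.23 10.6417 [-6.1 -1.2  4.4] [-0.213  1.009  0.731] 0.541
```

Run:
```python
from h import *
move_gripper(.88); p=arm.current_ee_pos(); arm.move_straight(p+[0,0,.12],velocity=.25)
arm.move_ptp(np.array([.46,.13,.22]),Q(.168)); im,d,c=save('wrist','w4'); print(arm.current_time(),arm.current_wrist_force().round(1))
o=np.array([.5377,.2475]);
cv2.imwrite('pics/w4c.png',cv2.resize(im[60:260,220:520],None,fx=2.6,fy=2.6,interpolation=cv2.INTER_CUBIC))
```

```text
12.9 [ 0.4 -0.4 -0.2]
```

View pics/w4c.png

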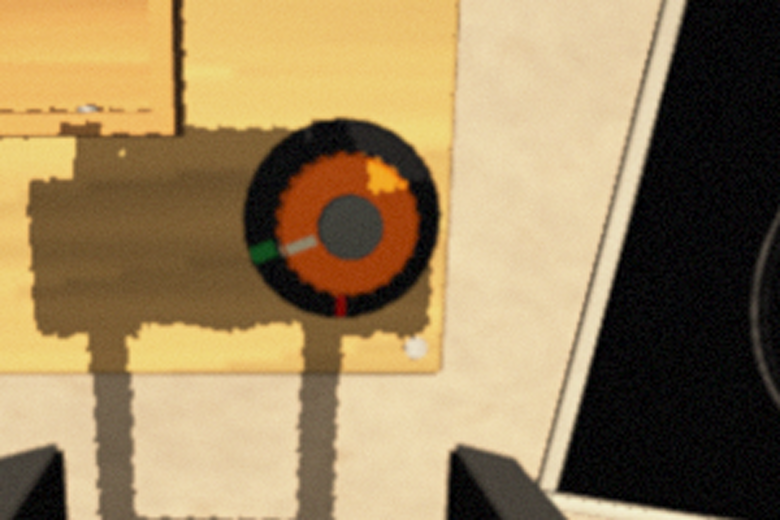

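Locked: the white line at crop (300,246) points at the green mark (262,252). Next I grip the knob, lift it, and check how the front sits in the hand.

Run:
```python
from h import *
a=-.2292; p=np.array([.4988,-.354,0.])
arm.move_ptp(p+[0,0,.16],Q(a)); move_gripper(.5)
hit=arm.move_straight(p+[0,0,.020],velocity=.12,threshold=8); print(hit,arm.current_time(),arm.current_ee_pos().round(4),arm.current_wrist_force().round(1))
move_gripper(0,grasp_force=45); print(arm.current_opening()*94,arm.current_grip_force(),arm.current_wrist_force().round(1),arm.current_q().round(2))
arm.move_straight(p+[0,0,.13],velocity=.12); print(arm.current_wrist_force().round(1),arm.current_opening()*94)
im,d,c=save('wrist','w5'); print(arm.current_time(),arm.current_ee_pos().round(4))
v,u=np.mgrid[0:400,0:640]; P=pts(c,d,np.c_[u.ravel(),v.ravel()]).reshape(400,640,3); h=cv2.cvtColor(im,cv2.COLOR_BGR2HSV)
b=(h[...,0]>98)&(h[...,0]<125)&(h[...,1]>90); z=P[b][:,2]; print(b.sum(),np.percentile(z,[5,25,50,75,95]).round(4))
m=(b&(abs(P[...,2]-np.median(z))<.005)).astype(np.uint8); m=cv2.morphologyEx(m,cv2.MORPH_OPEN,np.ones((3,3)))
q=P[m>0]; print(cv2.minAreaRect((q[:,:2]*1000).astype(np.float32)))
A=np.c_[q[:,:2]-q[:,:2].mean(0),np.ones(len(q))]; print('tilt fit',np.linalg.lstsq(A,q[:,2],rcond=None)[0].round(4))
```

```text
False 16.725 [ 0.4994 -0.3546  0.0211] [ 0.7 -1.1  0.3]
23.66781924881688 44.9440598487854 [-0.9  1.2  2.7] [-0.71  0.32  1.47  0.    1.35  1.09]
[-0.2 -1.3 -2.9] 23.869422681984
18.3333 [ 0.4981 -0.3535  0.1284]
30682 [0.0046 0.0066 0.1707 0.1717 0.1725]
((529.4486694335938, -361.3411865234375), (149.15817260742188, 22.418928146362305), 76.99029541015625)
tilt fit [-0.0491  0.0114  0.1714]
```

View pics/w5.png

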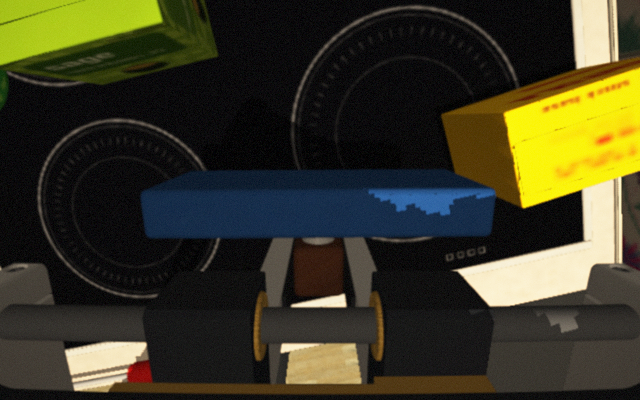

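The front is held squarely: the panel top runs from (142,190) to (495,190) with the knob between the pads at (318,265). The lateral offset in the hand is 0.5 mm and the droop is slight. Next I carry it over and set it on the board.

```bash
cat >> h.py <<'E'
AJ=.1676; X=np.array([np.cos(AJ),np.sin(AJ),0]); Y=np.array([-X[1],X[0],0]); FACE=np.array([.5175,.2450,0])
def tgt(back,z): return FACE-(.0433+back)*X+.0005*Y+[0,0,z]
def jx(): p=arm.current_ee_pos(); return ((p-FACE)@X+.0433)*1000, ((p-FACE)@Y)*1000, p[2]*1000
E
python3 - <<'E'
from h import *
p=arm.current_ee_pos()
arm.move_straight(np.array([.45,-.22,.145]),Q(-.15),velocity=.2)
arm.move_straight(tgt(.025,.145),Q(AJ),velocity=.25); print(arm.current_time(),arm.current_q().round(2))
arm.move_straight(tgt(.025,.045),velocity=.12); arm.wait(.2); print(jx(),arm.current_wrist_force().round(1))
hit=arm.move_straight(tgt(.025,.020),velocity=.02,threshold=3.5); arm.wait(.2); print(hit,jx(),arm.current_wrist_force().round(1),arm.current_ft_torque().round(2),arm.current_time())
im,d,c=save('wrist','w6')
v,u=np.mgrid[0:400,0:640]; P=pts(c,d,np.c_[u.ravel(),v.ravel()]).reshape(400,640,3); h=cv2.cvtColor(im,cv2.COLOR_BGR2HSV)
m=((h[...,0]>98)&(h[...,0]<125)&(h[...,1]>90)&(abs(P[...,2]-.068)<.006)).astype(np.uint8); m=cv2.morphologyEx(m,cv2.MORPH_OPEN,np.ones((3,3)))
q=P[m>0]; r=cv2.minAreaRect((q[:,:2]*1000).astype(np.float32)); print(r,q[:,2].mean()); cc=np.r_[np.array(r[0])/1000,0]-FACE; print('panel centre jig x,y mm',cc@X*1000,cc@Y*1000)
A=np.c_[(q-FACE)@X,(q-FACE)@Y,np.ones(len(q))]; print('tilt',np.linalg.lstsq(A,q[:,2],rcond=None)[0].round(4))
# drawer rim relative, same picture
w=(P[...,2]>.058)&(P[...,2]<.074)&(h[...,0]>8)&(h[...,0]<28)&(v<230)&((P-FACE)@X>-.005)&((P-FACE)@X<.13)&(abs((P-FACE)@Y)<.09); m=cv2.morphologyEx(w.astype(np.uint8),cv2.MORPH_OPEN,np.ones((3,3)));q=P[m>0]; r=cv2.minAreaRect((q[:,:2]*1000).astype(np.float32)); cc=np.r_[np.array(r[0])/1000,0]-FACE;print(r,'drawer jig x,y',cc@X*1000,cc@Y*1000)
E
```

```text
21.1667 [ 0.37  0.01  1.57 -0.    1.56  1.77]
(np.float64(-24.278717307757457), np.float64(0.6719361984401598), np.float64(46.00639830927672)) [-0.2  0.9 -1. ]
True (np.float64(-25.267603882713367), np.float64(0.4744269216242561), np.float64(23.96411781046226)) [-0.9 -1.1  5.8] [ 0.09 -0.11 -0.05] 23.5083
((481.3160400390625, 238.1706085205078), (22.1903133392334, 148.07373046875), 10.04270076751709) 0.06712806806246911
panel centre jig x,y mm -36.81620398695933 -0.6976176785940561
tilt [-0.0478 -0.0008  0.0654]
((540.4742431640625, 249.4542694091797), (47.46649169921875, 151.37522888183594), 9.627364158630371) drawer jig x,y 23.395372737882244 0.5593741025309313
```

View pics/w6.png

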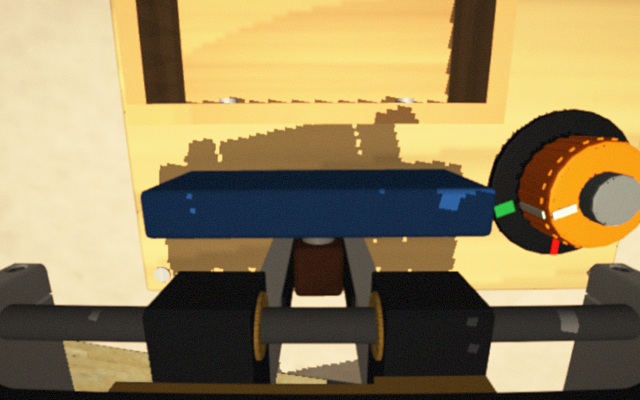

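The front stands on the board parallel to the drawer (panel (142,190)-(495,190), drawer front edge at row 112), with the ring still at the green mark. I'll shift it 1.2 mm to centre it, check whether the tilt reading is depth bias, and press.

Run:
```python
from h import *
v,u=np.mgrid[0:400,0:640]
for f in('w0','w1','w5','w6'):
    im,d,c=load(f);P=pts(c,d,np.c_[u.ravel(),v.ravel()]).reshape(400,640,3); h=cv2.cvtColor(im,cv2.COLOR_BGR2HSV)
    b=(h[...,0]>98)&(h[...,0]<125)&(h[...,1]>90)&(v<240); z0={'w0':.0635,'w1':.0635,'w5':.1714,'w6':.067}[f]
    m=cv2.erode((b&(abs(P[...,2]-z0)<.006)).astype(np.uint8),np.ones((3,3))); q=P[m>0]; a=-.2292 if f!='w6' else AJ; e=np.array([np.cos(a),np.sin(a),0]); s=q@e
    print(f,np.polyfit(s,q[:,2],1)[0].round(4))
    if f=='w6':
        k=(abs((P-FACE)@Y)<.05)&((P-FACE)@X<.1)&((P-FACE)@X>.02)&(v<100); print('drawer floor tilt',np.polyfit(P[k]@X,P[k][:,2],1)[0].round(4), np.median(P[k][:,2]))
```

```text
w0 -0.0062
w1 -0.0053
w5 -0.0388
w6 -0.0407
drawer floor tilt -0.0006 0.023459973563256367
```

Run:
```python
from h import *
from scipy.spatial.transform import Rotation as R
v,u=np.mgrid[0:400,0:640]
for f,zt,zb in(('w5',.1714,.1134),('w6',.068,.010)):
    im,d,c=load(f); a=-.2292 if f=='w5' else AJ; e=np.array([np.cos(a),np.sin(a),0])
    # panel columns: edges from depth jumps / colour
    for col in(240,300,360):
        P=pts(c,d,np.c_[np.full(120,col),np.arange(140,260)]); z=P[:,2]
        rows=np.arange(140,260)
        g=cv2.cvtColor(im,cv2.COLOR_BGR2HSV)[140:260,col]; bl=(g[:,0]>98)&(g[:,0]<125)&(g[:,1]>90)
        rb=rows[bl].min(); top=rows[bl&(z>zt-.006)]; rt=top.min()
        xb=(onplane(c,[(col,rb-.5)],zb)@e)[0]; xt=(onplane(c,[(col,rt-.5)],zt)@e)[0]
        k=bl&(z>zb+.012)&(z<zt-.01)
        print(f,col,rb,rt,'top ahead of bottom mm',round((xt-xb)*1000,2),'depthfit',k.sum(),np.polyfit(z[k],P[k]@e,1)[0].round(3) if k.sum()>3 else None)
print('tool z',R.from_quat(arm.current_orientation()[[1,2,3,0]]).as_matrix()[:,2].round(4),arm.current_wrist_force().round(1))
print(cams.calibration('wrist')['pose'][:3,3].round(4))
```

```text
w5 240 156 186 top ahead of bottom mm -6.03 depthfit 12 0.014
w5 300 154 173 top ahead of bottom mm -1.78 depthfit 12 -0.018
w5 360 145 171 top ahead of bottom mm -6.05 depthfit 12 0.003
w6 240 172 187 top ahead of bottom mm 2.72 depthfit 12 0.004
w6 300 171 187 top ahead of bottom mm 2.16 depthfit 13 -0.003
w6 360 171 186 top ahead of bottom mm 2.57 depthfit 12 -0.005
tool z [-6.e-04 -2.e-04 -1.e+00] [ 0.2 -0.1  6. ]
[0.5192 0.2448 0.2026]
```

The back face comes out vertical (slope within 0.005), so the front stands upright.

```bash
cat >> h.py <<'E'
def F(n=5):
    f=[]
    for _ in range(n): f.append(arm.current_wrist_force()); arm.wait(.02)
    f=np.mean(f,0); return np.array([f@X,f@Y,f[2]]).round(2)
def G(back,z): return tgt(back,z)+.0012*Y
E
python3 - <<'E'
from h import *
for z in(.0245,.0252):
    arm.move_straight(G(.025,z),velocity=.01); arm.wait(.15); print(z,np.round(jx(),2),F())
hit=arm.move_straight(G(-.004,z),velocity=.02,threshold=3); arm.wait(.15); print(hit,np.round(jx(),2),F(),arm.current_ft_torque().round(2),arm.current_time())
E
```

```text
0.0245 [-25.21   1.58  24.23] [-0.01 -1.09  0.97]
0.0252 [-25.41   1.77  24.79] [-0.06  0.11 -1.74]
False [ 3.6   1.76 25.01] [-2.97  0.01 -1.52] [ 0.03  0.55 -0.2 ] 26.5583
```

Run:
```python
from h import *
for b in(-.006,-.009,-.0108):
    arm.move_straight(G(b,.0245),velocity=.012); arm.wait(.25); print(b,np.round(jx(),2),F(8),arm.current_ft_torque().round(2),arm.current_time())
im,d,c=save('wrist','w7'); save('scene','scene1'); im2,_,_=save('top','top1')
s=cv2.imread('pics/scene1.png')
cv2.imwrite('pics/c7.png',np.vstack([cv2.resize(im[0:260,80:640],(800,371)),np.hstack([cv2.resize(s[210:310,120:290],(400,229)),cv2.resize(im2[155:260,155:265],(400,229))])]))
```

```text
-0.006 [ 5.67  1.67 24.44] [-4.99  0.44 -0.03] [-0.14  0.75 -0.21] 27.2667
-0.009 [ 7.8   1.67 24.34] [-7.35  0.42  1.33] [-0.21  1.03 -0.29] 28.05
-0.0108 [ 9.16  1.67 24.33] [-8.26  0.2   1.84] [-0.24  1.19 -0.22] 28.7333
```

View pics/c7.png

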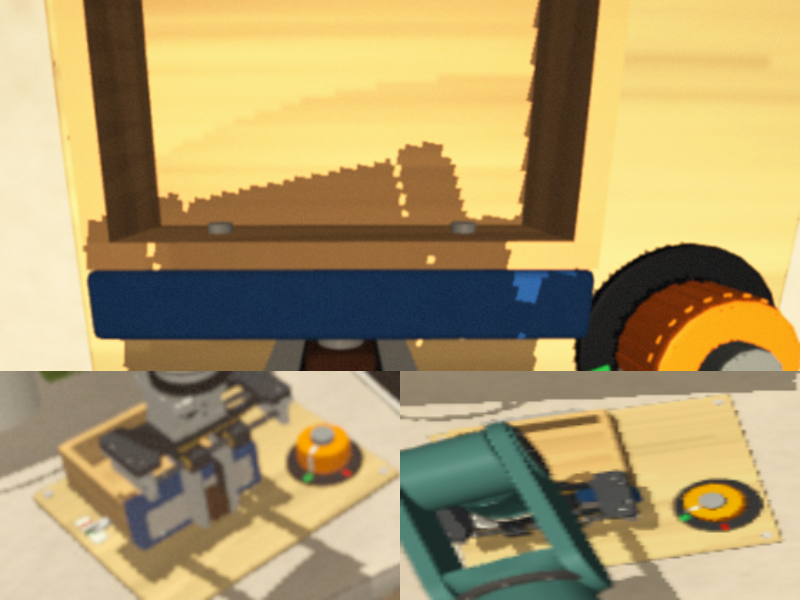

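The front lies flush along the drawer's front, panel edges at crop x 90–595 against drawer 90–600. The ring is locked, and the scale is at the lower left near (95,527). I estimate travel at about 8.5 mm, so I'll press a little further and check the pointer.

Run:
```python
from h import *
arm.move_straight(G(-.0127,.0245),velocity=.012); arm.wait(.3); print(np.round(jx(),2),F(8),arm.current_time())
im,d,c=save('wrist','w8'); s,_,sc=save('scene','scene2')
v,u=np.mgrid[0:400,0:640]
for f in('w6','w7','w8'):
    i,d,c=load(f);P=pts(c,d,np.c_[u.ravel(),v.ravel()]).reshape(400,640,3); h=cv2.cvtColor(i,cv2.COLOR_BGR2HSV)
    b=(h[...,0]>98)&(h[...,0]<125)&(h[...,1]>90)&(v<300); m=cv2.morphologyEx((b&(abs(P[...,2]-.068)<.006)).astype(np.uint8),cv2.MORPH_OPEN,np.ones((3,3))); q=P[m>0]
    r=cv2.minAreaRect((q[:,:2]*1000).astype(np.float32)); cc=np.r_[np.array(r[0])/1000,0]-FACE; 
    w=(abs(P[...,2]-.066)<.008)&~b&(h[...,0]>8)&(h[...,0]<28)&(v<240)&((P-FACE)@X>-.005)&(abs((P-FACE)@Y)<.09); q2=P[w]; yy=(q2-FACE)@Y*1000; xx=(q2-FACE)@X*1000
    print(f,'panel',r[1:],(cc@X*1000).round(2),(cc@Y*1000).round(2),'rim y',np.percentile(yy,[.5,99.5]).round(1),'front',np.percentile(xx,.5).round(1))
# rectified scale patches: ground-plane samples z=.011, jig y 80..108, x -60..60 from scene cam
def proj(c,W):
    T=np.linalg.inv(c['pose']); 
    return cv2.projectPoints(W,cv2.Rodrigues(T[:3,:3])[0],T[:3,3],np.array(c['camera_matrix']),np.array([c['k1'],0,0,0,0.]))[0][:,0]
O=FACE+.020*X
gx,gy=np.meshgrid(np.arange(-60,60,.2),np.arange(110,76,-.2)); W=O+(gx.ravel()/1000)[:,None]*X+(gy.ravel()/1000)[:,None]*Y+[0,0,.011]
out=[]
for f in('scene0','scene1','scene2','w3','w6'):
    i,_,c=load(f); m=proj(c,W).astype(np.float32).reshape(*gx.shape,2); out.append(cv2.remap(i,m[...,0],m[...,1],cv2.INTER_CUBIC)[:118])
cv2.imwrite('pics/sc.png',np.vstack(out))
```

```text
[10.59  1.67 24.36] [-9.8   0.31  2.9 ] 29.625
w6 panel ((22.1903133392334, 148.07373046875), 10.04270076751709) -36.82 -0.7 rim y [-74.4  75.3] front -0.2
w7 panel ((21.65846824645996, 148.196533203125), 9.504459381103516) -2.59 0.41 rim y [-74.5  75.4] front 8.1
w8 panel ((21.46176528930664, 148.3516082763672), 9.49435043334961) -1.06 0.25 rim y [-74.5  75.4] front 9.5
```

View pics/sc.png

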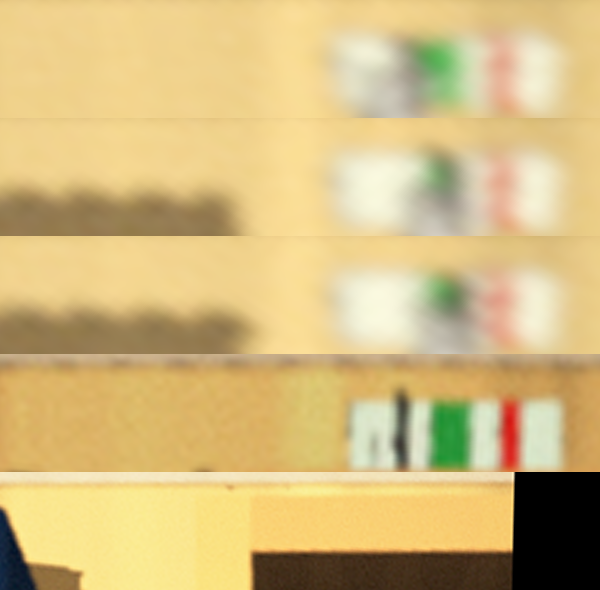

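The rectified scale shows the unloaded pointer at x=401 and the green band centred at 450, which is 10 mm ahead. After pressing, the pointer sits in the green band. The drawer edge has moved 9.7 mm, the push is 9.8 N, and the panel is centred within 0.3 mm.

Run:
```python
from h import *
arm.wait(.3); print(np.round(jx(),2),F(8),arm.current_grip_force(),arm.current_time()); print(job.finish_job())
```

```text
[10.57  1.67 24.32] [-9.35  0.25  3.18] 44.97218728065491 30.1583
the job is handed in; nothing more can be done
None
```

The job is handed in at about 30 s: the ring is locked, and the blue front stands on the board, centred and flat against the drawer, still held by its knob and pressed about 10 mm (9.4–9.8 N measured), with the pointer in the green band.

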